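Kit the engine bracket and cover into their trays

TASK

Take the dark steel bracket off the aluminium cover plate and lay it flat in the keyed slot of the blue tray, wide head in the wide end; set it down rather than dropping it. Then slide the cover plate, without lifting it off its green tray, squarely into the steel-walled bay until it is fully home against the end wall. Leave the piston, the can and the gear where they are.

Things in the scene. Friction and masses are not known exactly. Their poses are not given: they have to be found in the camera images.
- slide_tray: Green flat tray fixed to the bench, left or right; base 262 x 190 x 4 mm, no rim. Origin: centre of its underside; x from the open staging end to the steel bay at the +x end, z up; x within 0.2 rad of the robot's x. Bay walls: 8 mm thick, 12 mm above the base. Inside 110 mm wide, 94 mm long (x +29 to +123 mm, the end wall's inner face), open to -x.
- bay_home (a point): Where cover_mid lies when fully home: 76 mm along slide_tray's +x from its origin, 9 mm above the bench; axes as slide_tray. The bay's mouth is flared: two 34 mm long walls, as high as the others, splay outwards at 0.5 rad from the ends of the side walls (x +29 mm in slide_tray) back to x of about 0.
- cover_mid (a point): Centre of the loose aluminium cover plate, 94 (its x) x 104 (y) x 10 mm (z up), 0.2 to 0.33 kg, upright flat edges; too broad to grip. It starts flat on the green base 110 to 135 mm short of home, up to 18 mm to a side and 0.3 rad askew. 3 mm play each side in the bay; when home its back edge is flush with the ends of the straight side walls.
- bracket_mid (a point): Balance point of the loose dark steel bracket, half-way up, on its tail: grip here, 22 mm across its y. A flat plate 8 mm thick, 0.14 to 0.24 kg, z up, x towards its wide head. Head 36 x 40 mm (x +16 to +52 mm) with a brass-rimmed hole; tail 22 mm wide, back to x = -68 mm. It starts flat on top of the cover plate, within about 20 mm of its middle.
- bracket_head (a point): Centre of the bracket's head, half-way up, 34 mm along its +x from bracket_mid.
- slot_tray: Blue flat tray fixed to the bench on the other side from the green one; base 160 x 90 x 4 mm, yellow compartment walls 8 mm thick, 8 mm above the base. Origin on the bench below slot_mid; x points to the compartment's wide end, z up; x within 0.5 rad of the robot's x. Between x = -26 and +17 mm there are no walls, so fingers can go down to the base beside the bracket.
- slot_mid (a point): Where bracket_mid must lie: 8 mm above slot_tray's origin, axes as slot_tray, the bracket's x along this x. Wide end, for the head: 45 mm wide inside, x +17 to +54.5 mm (end wall). Narrow end, for the tail: 27 mm wide inside, x -70.5 (end wall) to -26 mm. 2.5 mm play all round.
- slot_head (a point): Where bracket_head must come to lie, 34 mm along slot_tray's +x from slot_mid.
- piston_mid (a point): Centre of a loose aluminium piston standing on the bench, diameter 70 mm, 66 mm high. Leave alone.
- lube_can_mid (a point): Centre of a loose can of assembly oil with a yellow band, standing on the bench, diameter 60 mm, 110 mm high. Leave alone.
- gear_mid (a point): Centre of a loose steel gear with a hub, lying on the bench, about 70 mm across, 24 mm high. Leave alone.
- cover: Same cover plate, origin at the centre of its underside, 5 mm below cover_mid.
- bracket: Same bracket, origin 4 mm below bracket_mid, on its underside.

How it is judged:
By the outcome, as a careful person would: the job done as asked, in the order asked, and still so for the second after the job is handed in, with the robot touching nothing.
It also fails if it takes over 72 s, if anything falls off the work surface, if the arm or the gripper's body presses on something with over 40 N, if the wrist force passes 120 N, or if a joint passes its speed limit or range.

ROBOT

A 6-joint arm with a two-finger parallel gripper is mounted at the origin on the work surface. World frame = base frame: x ahead of the robot, y to its left, z up, the work surface at z = 0. Lengths are in m, angles in rad, forces in N, time in s.
With the tool pointing down it reaches from about 0.375 to 0.925 m from the base axis. Payload 5.7 kg.
Tool frame: the origin (TCP) lies midway between the tips of the shut fingers; the grasp point (between the pads) lies 19 mm behind it (ctrl.pinch_z is the distance from the TCP to the grasp point, in m); z points along the fingers, y is the line along which they close (so a half turn about z gives the same grasp; the last joint's range is limited). The gripper opens to 88 mm and grips with 3 to 60 N. Pads are 20 mm wide; open, the fingers measure 115 mm over their backs; the gripper's body (75 mm by 178 mm) begins 61 mm behind the grasp point.
Start: joints at [1.08, 0.359, 1.51, -0, 1.272, -0.115], TCP at [0.22, 0.558, 0.223] pointing down, gripper open.
Joint ranges: [-2.97, 2.97], [-1.01, 2.36], [0.21, 2.38], [-0.96, 4.11], [0.2, 2.71], [-2.98, 2.98]. Speed limits (rad/s): [2.39, 2.39, 3.14, 3.14, 3.14, 3.14].

INTERFACE

Orientations are given as a unit quaternion [x, y, z, w].
In Python, from bench import ctrl, imaging, workorder gives the robot as it stands.
- The arm moves only by the tool arm_command, never from a script. Its arguments are lists of equal length, an entry for each row: "claw": the opening, from -1 (shut) to 1 (fully open); "xyz": the shift along the tool's x, y, z each as a share of 0.25 m, from -1 to 1, a list of three; "rot": the turn, a rotation vector about the tool's x, y, z each as a share of 60 degrees, from -1 to 1, a list of three. A call has 1 to 20 rows; each row shifts and turns the commanded pose from where the row before left it, along the tool's axes as they then stand; what a row does not reach is not made up. A row lasts 1/8 s, in which the tool goes at most 62.5 mm and 10.7 degrees, less where a joint would pass 70% of its speed; a pose out of reach is approached as far as the arm can. A call with a number of a shift or a turn outside -1 to 1 is refused whole. A call with a gripper value outside its range is refused whole. The fingers move at their own pace and stop on an object; the grip force is fixed at half the most. Time passes only in rows, so rows that do not move let the fingers close. It gives the time, the measured TCP pose, the force, the opening and the grip force at its end, in the units of the state.
- ctrl.state(): the state, without advancing time (a new reading comes with each control period).
- imaging.capture(name): name is "side" or "top" or "wrist"; returns the picture (480x640x3 uint8, red, green, blue); there is no depth.
- imaging.calibration(name): a dict with "mtx" (3x3 intrinsics, pixels), "dist" ([k1, k2, p1, p2, k3] as OpenCV has them; the pictures are not rectified), "R" (3x3) and "t" (3): a world point X has camera coordinates R X + t. Camera axes: x right, y down, z forward; pixel columns grow to the right and rows downward; lengths in m; the calibration is good to about 2 mm. A picture is of the moment at which its call begins: read the wrist's pose just before it. calibration takes no time and is no camera call; for the wrist camera it gives the pose at the moment of the call.
- workorder.close_job(): hands the job in; it is judged then, once.
The state is a dict: "time_s": time; "joints": joint angles; "qd": joint speeds; "joint_efforts": joint torques, N m; "eef_pos": TCP position; "orientation": TCP orientation; "force": force on the tool from outside, world axes, zero at the start; "torque": the same for the moment, N m; "width": finger opening in m; "finger_force": force on a finger pad.
Only numpy, scipy, OpenCV 4.12 (cv2) and the standard library are available. Lean on these libraries where they do the work, as an engineer would, in place of code of your own. Each camera call takes 0.05 s, during which the arm holds its last target. There are 200 camera calls.

## Working session

There is one attempt and no reset: what is moved stays moved. The work goes in short steps, Python scripts to look and compute and a tool call to move; the robot and the scene stay as the last step left them, time stands still between calls to the robot, and variables do not carry over. Pictures are saved under pics/ and viewed, at most 13 in all, crops included, and the job is handed in when it is done.

Besides the shell and the picture viewer there is one more tool, called after ">>>" as a command line: name --argument value ..., lists and objects as JSON in quotes. arm_command: Moves the arm, as the interface text tells. Its arguments: {"type":"object","properties":{"claw":{"type":"array","items":{"type":"number"}},"xyz":{"type":"array","items":{"type":"array","items":{"type":"number","minimum":-1,"maximum":1}}},"rot":{"type":"array","items":{"type":"array","items":{"type":"number","minimum":-1,"maximum":1}}}},"required":["claw","xyz","rot"]}

```bash
ls; mkdir -p pics; python3 - <<'E'
from bench import ctrl, imaging
import cv2
print(ctrl.state())
for n in("top","side"):
    im=imaging.capture(n); cv2.imwrite(f"pics/{n}0.png",im[:,:,::-1]); c=imaging.calibration(n); print(n,c)
E
```

```text
pics
{'time_s': 0.0, 'joints': array([ 1.07992734e+00,  3.59486093e-01,  1.51142255e+00,  8.05727095e-07,
        1.27249306e+00, -1.15073115e-01]), 'qd': array([-0.00147762, -0.00066468, -0.00034738, -0.00087828, -0.00018655,
        0.00147952]), 'joint_efforts': array([ 5.74763417e-04, -5.15391254e+01, -2.70722651e+01,  6.74937805e-02,
        3.51561152e-02, -1.45507820e-04]), 'eef_pos': array([0.21987449, 0.55752439, 0.22182461]), 'orientation': array([ 1.86794283e-01,  9.82398635e-01, -8.63210919e-04, -2.70238407e-04]), 'force': array([-1.6503807 , -0.08291324,  0.74075742]), 'torque': array([-0.0014793 ,  0.00991616,  0.03063572]), 'finger_force': 0.0, 'width': 0.08742678001627724}
top {'mtx': array([[531.28639859,   0.        , 319.05037895],
       [  0.        , 531.28639859, 238.60918126],
       [  0.        ,   0.        ,   1.        ]]), 'dist': array([-0.06326845,  0.        ,  0.        ,  0.        ,  0.        ]), 'R': array([[-0.02732025, -0.99960327, -0.00684901],
       [-0.98049625,  0.02813079, -0.19451416],
       [ 0.19462966,  0.00140126, -0.9808758 ]]), 't': array([0.04358571, 0.63343132, 1.17567944])}
side {'mtx': array([[477.21937877,   0.        , 323.22790967],
       [  0.        , 477.21937877, 236.52483805],
       [  0.        ,   0.        ,   1.        ]]), 'dist': array([-0.04965359,  0.        ,  0.        ,  0.        ,  0.        ]), 'R': array([[ 0.994954  , -0.09978896, -0.01042631],
       [-0.06675308, -0.5807989 , -0.81130553],
       [ 0.07490375,  0.80790767, -0.58452941]]), 't': array([-0.63814465,  0.08138629,  1.0870216 ])}
```

View pics/top0.png

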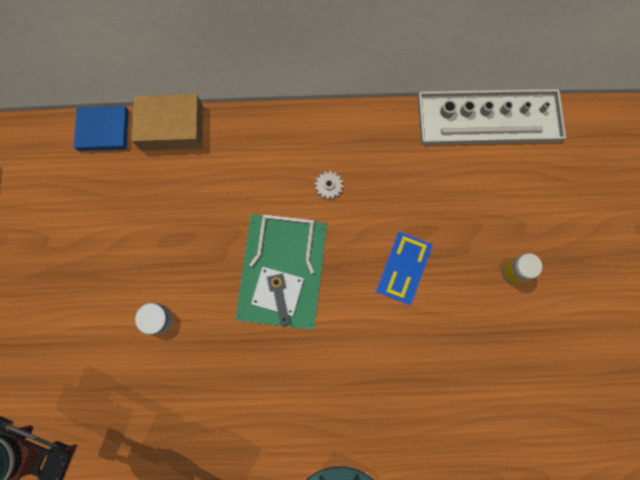

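View pics/side0.png

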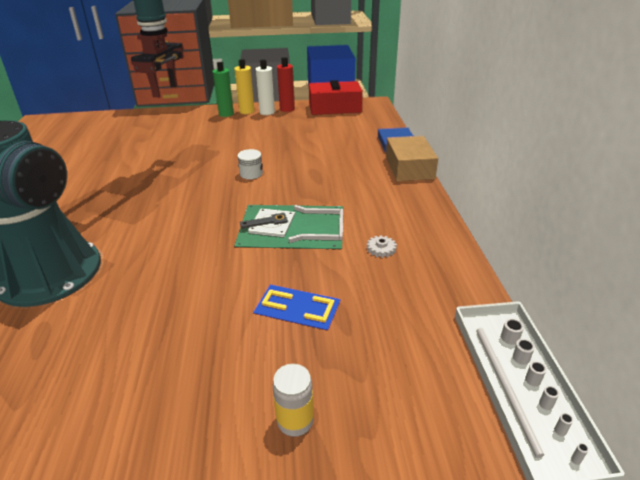

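The top view shows the green tray around (283,272) with its bay toward the top of the picture (+x). The cover is at about (278,290), and the bracket's head (277,282) has its tail running to (286,322). The blue tray is at (405,268) with its wide end up, the piston at (152,319), the can at (527,267) and the gear at (329,184). The side view agrees.

```bash
cat > h.py <<'E'
import numpy as np, cv2
from bench import ctrl, imaging
from scipy.spatial.transform import Rotation as Ro
def ray(c,px,z):
    p=cv2.undistortPoints(np.float64(px).reshape(-1,1,2),c["mtx"],np.float64(c["dist"])).reshape(-1,2)
    d=np.c_[p,np.ones(len(p))]@c["R"]; o=-c["R"].T@c["t"]
    return o+d*((z-o[2])/d[:,2])[:,None]
def proj(c,P):
    return cv2.projectPoints(np.float64(P).reshape(-1,1,3),cv2.Rodrigues(c["R"])[0],c["t"],c["mtx"],np.float64(c["dist"]))[0].reshape(-1,2)
def big(m):
    cs,_=cv2.findContours(m.astype(np.uint8),cv2.RETR_EXTERNAL,cv2.CHAIN_APPROX_NONE)
    return max(cs,key=cv2.contourArea).reshape(-1,2)
def rect(P):  # min-area rect of xy in mm -> centre, size, angle(rad) of the long side
    (c,s,a)=cv2.minAreaRect(np.float32(P[:,:2]*1000))
    b=cv2.boxPoints((c,s,a)); return np.array(c)/1000,s,a
def hsv(im): return cv2.cvtColor(im,cv2.COLOR_RGB2HSV)
E
python3 - <<'E'
from h import *
im=cv2.imread("pics/top0.png")[:,:,::-1].copy(); H=hsv(im); c=imaging.calibration("top")
h,s,v=H[...,0],H[...,1],H[...,2]
roi=np.zeros(h.shape,bool); roi[200:340,220:450]=1
g=big(roi&(h>60)&(h<95)&(s>100)); b=big(roi&(h>100)&(h<125)&(s>120))
print("green",rect(ray(c,g,.004))); print("blue",rect(ray(c,b,.004)))
k=roi&(v<110)&(s<90); print("bracket",rect(ray(c,big(k),.022)))
for p,z in (((152,319),.066),((527,267),.11),((329,184),.024)): print(ray(c,p,z))
w=imaging.calibration("wrist"); s=ctrl.state(); R=Ro.from_quat(s["orientation"]).as_matrix()
o=-w["R"].T@w["t"]; print("cam in tool",R.T@(o-s["eef_pos"]), w["R"]@R, w["mtx"],R,w["dist"])
E
```

```text
green (array([0.56983441, 0.11909359]), (184.56436157226562, 256.11798095703125), 81.66641998291016)
blue (array([ 0.56881787, -0.17760022]), (87.29692840576172, 157.46554565429688), 66.57426452636719)
bracket (array([0.496146  , 0.12124618]), (122.94542694091797, 36.46394729614258), 11.587231636047363)
[[0.45798709 0.41127978 0.066     ]]
[[ 0.54707462 -0.43633769  0.11      ]]
[[ 0.77795246 -0.0022624   0.024     ]]
cam in tool [ 0.08061309 -0.001043   -0.16150434] [[ 2.73475544e-04  9.99999659e-01 -7.79789227e-04]
 [-9.57552730e-01  3.70866581e-05 -2.88258161e-01]
 [-2.88258034e-01  8.25520860e-04  9.57552413e-01]] [[354.20301816   0.         315.59718147]
 [  0.         354.20301816 235.52204068]
 [  0.           0.           1.        ]] [[-9.30209582e-01  3.67027978e-01 -7.73113442e-04]
 [ 3.67028747e-01  9.30208443e-01 -1.46647888e-03]
 [ 1.80917876e-04 -1.64788756e-03 -9.99998626e-01]] [0.00966913 0.         0.         0.         0.        ]
```

```bash
cat >> h.py <<'E'
def plan(xyz,yaw=None):
    """Shift (shares of 0.25 m, in present tool axes) to xyz; then the turn about tool x,y,z (shares of 60deg) to pointing down with tool x at yaw."""
    s=ctrl.state(); R=Ro.from_quat(s["orientation"])
    d=R.inv().apply(np.array(xyz)-s["eef_pos"])/0.25; print("shift total",d.round(4), "rows>=",np.linalg.norm(d)/.25)
    if yaw is not None:
        T=Ro.from_euler("z",yaw)*Ro.from_euler("x",np.pi)
        print("turn total",(R.inv()*T).as_rotvec()/np.radians(60))
E
python3 -c "
from h import *
plan((.49,.11,.14),np.radians(191.6))"
```

```text
shift total [-1.6621 -1.2683  0.3294] rows>= 8.46595775233842
turn total [-0.00147957 -0.00062291 -0.55220788]
```

>>> arm_command --claw '[1,1,1,1,1,1,1,1,1,1,1,1,1,1,1,1]' --xyz '[[-0.166,-0.127,0],[-0.166,-0.127,0],[-0.166,-0.127,0],[-0.166,-0.127,0],[-0.166,-0.127,0],[-0.166,-0.127,0.066],[-0.166,-0.127,0.066],[-0.166,-0.127,0.066],[-0.166,-0.127,0.066],[-0.166,-0.127,0.066],[0,0,0],[0,0,0],[0,0,0],[0,0,0],[0,0,0],[0,0,0]]' --rot '[[0,0,0],[0,0,0],[0,0,0],[0,0,0],[0,0,0],[0,0,0],[0,0,0],[0,0,0],[0,0,0],[0,0,0],[0,0,-0.138],[0,0,-0.138],[0,0,-0.138],[0,0,-0.138],[0,0,0],[0,0,0]]'

```text
time_s: 2.1
eef_pos: [0.4895, 0.1105, 0.14]
orientation: [-0.1, 0.995, -0.0, -0.0]
force: [-0.5, 0.5, -1.2]
width: 0.0877
finger_force: 0.0
```

```bash
python3 - <<'E'
from h import *
s=ctrl.state(); print(s["eef_pos"],s["time_s"],Ro.from_quat(s["orientation"]).as_matrix().round(4))
c=imaging.calibration("wrist"); im=imaging.capture("wrist"); cv2.imwrite("pics/w1.png",im[:,:,::-1]); np.savez("w1.npz",**c)
E
```

```text
[0.48954466 0.11046504 0.14003436] 2.1 [[-9.802e-01 -1.982e-01 -4.000e-04]
 [-1.982e-01  9.802e-01 -1.000e-04]
 [ 4.000e-04 -0.000e+00 -1.000e+00]]
```

View pics/w1.png

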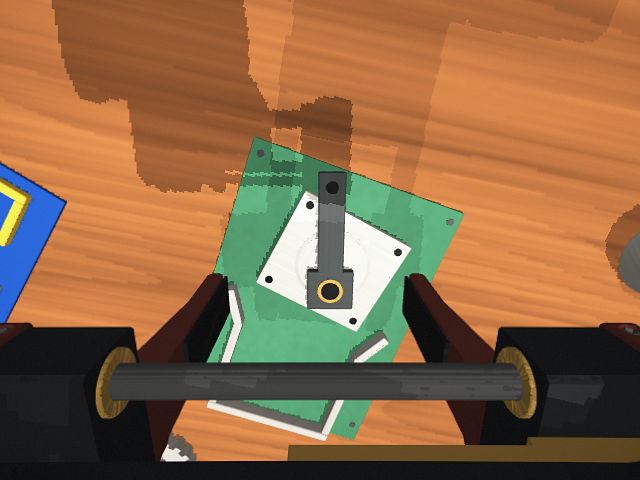

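The wrist view (its up is towards the robot) shows the bracket upright, with the tail end at (332,175) and the brass hole at (330,291). The cover's corners are at (303,192), (411,248), (356,331) and (257,282). Two green tray corners are at (254,137) and (463,212), and the left bay walls are partly visible.

```bash
cat >> h.py <<'E'
def quad(m):
    "4 corners by fitting lines to the sides of the min-area box"
    k=big(m).astype(np.float32); return k
E
python3 - <<'E'
from h import *
im=cv2.imread("pics/w1.png")[:,:,::-1].copy(); H=hsv(im); c=dict(np.load("w1.npz")); h,s,v=[H[...,i].astype(int) for i in range(3)]
# bracket
roi=np.zeros(h.shape,bool); roi[165:312,295:365]=1
k=roi&(v<150)&(s<60)|(roi&(h>12)&(h<30)&(s>80))
k=cv2.morphologyEx(k.astype(np.uint8),cv2.MORPH_OPEN,np.ones((5,5)))
P=ray(c,big(k),.022); print("bracket rect",rect(P))
# rows: tail edges and head edges
for r in (195,205,220,235,250,285,300):
    xs=np.where(k[r])[0]; print(r,xs.min(),xs.max()+1,ray(c,[(xs.min()-.5,r),(xs.max()+.5,r)],.022)[:,:2].round(4).tolist())
ys=np.where(k[:,332])[0]; print("rows",ys.min(),ys.max(),ray(c,[(332,ys.min()-.5),(330,ys.max()+.5)],.022).round(4).tolist())
b=roi&(h>12)&(h<30)&(s>80); q=big(b); (e,r)=cv2.minEnclosingCircle(q); print("hole",e,r,ray(c,[e],.022))
# cover: sides by fitLine on contour points
roi[:]=0; roi[180:345,240:425]=1
m=roi&(s<45)&(v>165); q=big(cv2.morphologyEx(m.astype(np.uint8),cv2.MORPH_CLOSE,np.ones((5,5)))|0)
cor=np.float32([(303,192),(411,248),(356,331),(257,282)]); L=[]
for i in range(4):
    a,b=cor[i],cor[(i+1)%4]; u=(b-a)/np.linalg.norm(b-a); n=np.array([-u[1],u[0]]); t=(q-a)@u; d=abs((q-a)@n)
    sel=q[(d<5)&(t>8)&(t<np.linalg.norm(b-a)-8)]; W=ray(c,sel,.014)[:,:2]
    vx,vy,x,y=cv2.fitLine(np.float32(W*1000),cv2.DIST_HUBER,0,.01,.01).ravel(); L.append((vx,vy,x,y)); print("side",i,len(sel),np.degrees(np.arctan2(vy,vx)))
C=[]
for i in range(4):
    a,b=L[i-1],L[i]; t=np.linalg.solve(np.array([[a[0],-b[0]],[a[1],-b[1]]]),[b[2]-a[2],b[3]-a[3]]); C.append([a[2]+a[0]*t[0],a[3]+a[1]*t[0]])
C=np.array(C); print("cover",C.round(1).tolist(),C.mean(0),np.linalg.norm(C-np.roll(C,-1,0),axis=1))
print("tray corners",ray(c,[(254,137),(463,212),(354,439)],.004).round(4).tolist())
E
```

```text
bracket rect (array([0.49748978, 0.12446631]), (118.3462905883789, 39.246978759765625), 11.401726722717285)
195 318 346 [[0.4594, 0.1059], [0.455, 0.1278]]
205 307 345 [[0.4691, 0.0989], [0.463, 0.1288]]
220 318 345 [[0.4795, 0.11], [0.4752, 0.1316]]
235 318 344 [[0.492, 0.1126], [0.4877, 0.1336]]
250 317 344 [[0.505, 0.1144], [0.5005, 0.1365]]
285 307 353 [[0.5379, 0.1123], [0.53, 0.1511]]
300 307 352 [[0.5518, 0.115], [0.5441, 0.1535]]
rows 172 308 [[0.439, 0.1133, 0.022], [0.5559, 0.1368, 0.022]]
hole (329.6071472167969, 290.8214416503906) 12.79409408569336 [[0.53929231 0.13291951 0.022     ]]
side 0 67 72.760796
side 1 70 -17.470608
side 2 49 71.55222Traceback (most recent call last):
  File "<stdin>", line 19, in <module>
  File "h.py", line 5, in ray
    p=cv2.undistortPoints(np.float64(px).reshape(-1,1,2),c["mtx"],np.float64(c["dist"])).reshape(-1,2)
      ~~~~~~~~~~~~~~~~~~~^^^^^^^^^^^^^^^^^^^^^^^^^^^^^^^^^^^^^^^^^^^^^^^^^^^^^^^^^^^^^^^
cv2.error: OpenCV(4.12.0) /io/opencv/modules/calib3d/src/undistort.dispatch.cpp:347: error: (-215:Assertion failed) CV_IS_MAT(_src) && CV_IS_MAT(_dst) && (_src->rows == 1 || _src->cols == 1) && (_dst->rows == 1 || _dst->cols == 1) && _src->cols + _src->rows - 1 == _dst->rows + _dst->cols - 1 && (CV_MAT_TYPE(_src->type) == CV_32FC2 || CV_MAT_TYPE(_src->type) == CV_64FC2) && (CV_MAT_TYPE(_dst->type) == CV_32FC2 || CV_MAT_TYPE(_dst->type) == CV_64FC2) in function 'cvUndistortPointsInternal'
```

```bash
python3 -c "
from h import *
plan((.58,-.185,.12),np.radians(156.6))"
```

```text
shift total [-0.1196 -1.2301  0.0803] rows>= 4.954082806702522
turn total [-1.35239417e-04 -2.54644497e-04  5.81066144e-01]
```

>>> arm_command --claw '[0.3,0.3,0.3,0.3,0.3,0.3,0.3,0.3,0.3,0.3,0.3,0.3]' --xyz '[[-0.02,-0.205,0.013],[-0.02,-0.205,0.013],[-0.02,-0.205,0.013],[-0.02,-0.205,0.013],[-0.02,-0.205,0.014],[-0.02,-0.205,0.014],[0,0,0],[0,0,0],[0,0,0],[0,0,0],[0,0,0],[0,0,0]]' --rot '[[0,0,0],[0,0,0],[0,0,0],[0,0,0],[0,0,0],[0,0,0],[0,0,0.145],[0,0,0.145],[0,0,0.145],[0,0,0.146],[0,0,0],[0,0,0]]'

```text
time_s: 3.65
eef_pos: [0.5809, -0.1847, 0.1201]
orientation: [0.201, 0.98, -0.0, -0.0]
force: [0.3, -0.2, 0.0]
width: 0.0568
finger_force: 0.0
```

```bash
python3 - <<'E'
from h import *
s=ctrl.state(); print(s["eef_pos"],s["time_s"],Ro.from_quat(s["orientation"]).as_euler("xyz",1))
c=imaging.calibration("wrist"); im=imaging.capture("wrist"); cv2.imwrite("pics/w2.png",im[:,:,::-1]); np.savez("w2.npz",**c)
E
```

```text
[ 0.5808504  -0.18471807  0.12011686] 3.65 [-1.79992721e+02 -5.77507749e-03  1.56858931e+02]
```

View pics/w2.png

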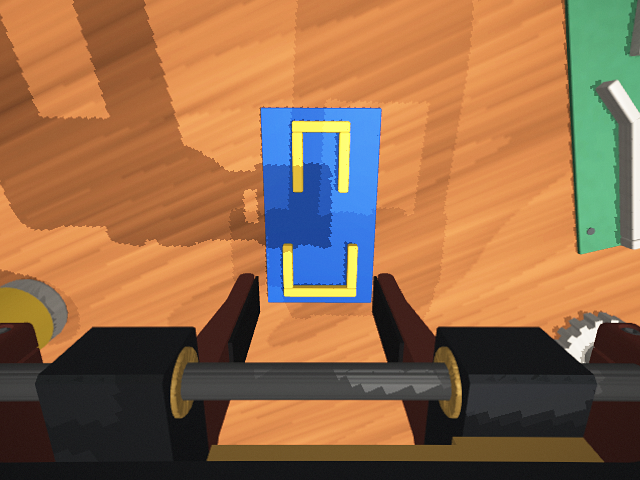

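The slot view is clear: narrow end outer wall at row 121 (cols 292–350), wide end outer wall at row 297 (cols 283–357), and blue base corners at (260,108), (381,108), (268,302) and (372,302).

```bash
python3 - <<'E'
from h import *
im=cv2.imread("pics/w2.png")[:,:,::-1].copy(); H=hsv(im); c=dict(np.load("w2.npz")); h,s,v=[H[...,i].astype(int) for i in range(3)]
roi=np.zeros(h.shape,bool); roi[100:310,262:378]=1
y=roi&(h>20)&(h<35)&(s>120)
P1=ray(c,big(y&(np.arange(480)[:,None]<220)),.012); P2=ray(c,big(y&(np.arange(480)[:,None]>220)),.012)
for P in (P1,P2): print(rect(P))
allP=np.r_[P1,P2]; print("all",rect(allP))
b=big((roi&(h>100)&(h<125)&(s>100))|y); print("base",rect(ray(c,b,.004)))
a1,a2=rect(P1)[0],rect(P2)[0]; u=a2-a1; print("axis deg",np.degrees(np.arctan2(u[1],u[0])))
u/=np.linalg.norm(u); t=allP[:,:2]@u; o=(a1+a2)/2; print("slot_mid",o+u*((t.min()+t.max())/2+.008-o@u), "len",t.max()-t.min())
E
```

```text
(array([ 0.52650806, -0.15867696]), (42.462528228759766, 51.740013122558594), 66.6689224243164)
(array([ 0.60985822, -0.1945936 ]), (60.36599349975586, 45.82174301147461), 66.86579132080078)
all (array([ 0.56687585, -0.17603387]), (60.25493240356445, 139.64703369140625), 66.63277435302734)
base (array([ 0.56698511, -0.17611278]), (89.23177337646484, 158.5616912841797), 66.65869140625)
axis deg -23.31182334953993
slot_mid [ 0.57420674 -0.17923092] len 0.13960415297552298
```

```bash
python3 -c "
from h import *
plan((.5055,.1264,.075),np.radians(191.1))"
```

```text
shift total [0.7666 1.0258 0.1805] rows>= 5.172942162165355
turn total [-1.00198667e-04 -6.82323007e-05 -5.70991146e-01]
```

>>> arm_command --claw '[0.2,0.2,0.2,0.2,0.2,0.2,0.2,0.2,0.2,0.2,0.2,0.2]' --xyz '[[0.128,0.171,0.03],[0.128,0.171,0.03],[0.128,0.171,0.03],[0.128,0.171,0.03],[0.128,0.171,0.03],[0.127,0.171,0.03],[0,0,0],[0,0,0],[0,0,0],[0,0,0],[0,0,0],[0,0,0]]' --rot '[[0,0,0],[0,0,0],[0,0,0],[0,0,0],[0,0,0],[0,0,0],[0,0,-0.143],[0,0,-0.143],[0,0,-0.143],[0,0,-0.142],[0,0,0],[0,0,0]]'

```text
time_s: 5.2
eef_pos: [0.5061, 0.1266, 0.0752]
orientation: [-0.095, 0.996, -0.0, 0.0]
force: [-0.3, -0.5, 0.0]
width: 0.0525
finger_force: 0.0
```

```bash
python3 -c "
from h import *
plan((.5055,.1264,.0155),np.radians(191.1))"
```

```text
shift total [ 0.0026 -0.0004  0.2388] rows>= 0.9551083970659119
turn total [-8.49111551e-05  4.98590664e-05 -4.02901078e-03]
```

>>> arm_command --claw '[0.2,0.2,0.2,0.2,0.2,0.2,0.2]' --xyz '[[0.0026,0,0.06],[0,0,0.06],[0,0,0.06],[0,0,0.03],[0,0,0.018],[0,0,0.01],[0,0,0]]' --rot '[[0,0,0],[0,0,0],[0,0,0],[0,0,0],[0,0,0],[0,0,0],[0,0,0]]'

```text
time_s: 6.08
eef_pos: [0.5056, 0.1265, 0.0158]
orientation: [-0.096, 0.995, -0.0, 0.0]
force: [-0.1, 0.0, 0.6]
width: 0.0528
finger_force: 0.0
```

>>> arm_command --claw '[-1,-1,-1,-1,-1,-1]' --xyz '[[0,0,0],[0,0,0],[0,0,0],[0,0,0],[0,0,0],[0,0,0]]' --rot '[[0,0,0],[0,0,0],[0,0,0],[0,0,0],[0,0,0],[0,0,0]]'

```text
time_s: 6.82
eef_pos: [0.5055, 0.1265, 0.0158]
orientation: [-0.096, 0.995, -0.0, 0.0]
force: [-0.6, 0.1, 3.0]
width: 0.0217
finger_force: 30.0
```

>>> arm_command --claw '[-1,-1,-1,-1,-1,-1,-1]' --xyz '[[0,0,-0.01],[0,0,-0.02],[0,0,-0.03],[0,0,-0.06],[0,0,-0.06],[0,0,-0.06],[0,0,0]]' --rot '[[0,0,0],[0,0,0],[0,0,0],[0,0,0],[0,0,0],[0,0,0],[0,0,0]]'

```text
time_s: 7.7
eef_pos: [0.5067, 0.1267, 0.0774]
orientation: [-0.096, 0.995, -0.0, 0.002]
force: [0.3, -0.4, -1.0]
width: 0.0212
finger_force: 30.0
```

```bash
python3 - <<'E'
from h import *
plan((.5742,-.1792,.05),np.radians(156.67))
c=imaging.calibration("wrist"); im=imaging.capture("wrist"); cv2.imwrite("pics/w3.png",im[:,:,::-1]); np.savez("w3.npz",**c)
E
```

```text
shift total [-0.0313 -1.2525  0.11  ] rows>= 5.03100675226511
turn total [0.00063309 0.00318895 0.57203025]
```

View pics/w3.png

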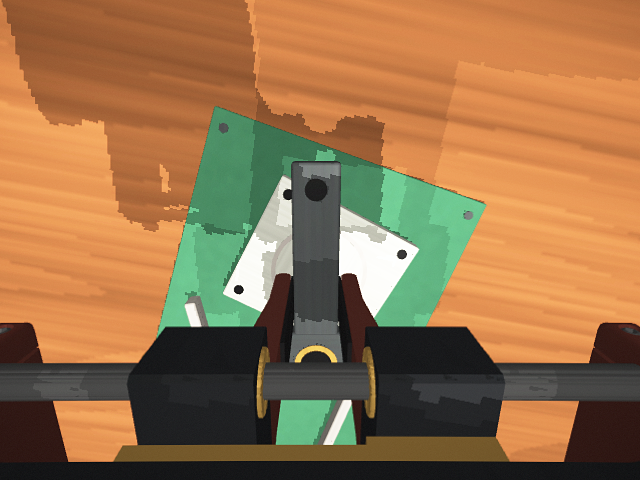

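The bracket is held centrally. Its tail end is at row 161 (cols 292–341) and the brass hole shows near (316,357); the cover stays below. I'll check the pitch and offset in the grip.

```bash
python3 - <<'E'
from h import *
c=dict(np.load("w3.npz")); s=ctrl.state(); R=Ro.from_quat(s["orientation"]).as_matrix(); p=s["eef_pos"]
for z in (.0786,.0836,.0886):
    W=ray(c,[(292,161),(341,161),(315.5,331),(341,331),(292,331),(316,346)],z)
    print(z,((W-p)@R*1000).round(1).tolist())
E
```

```text
0.0786 [[66.6, -10.7, -2.2], [66.6, 11.1, -2.2], [-19.3, -0.2, -2.1], [-19.3, 12.9, -2.1], [-19.3, -12.3, -2.1], [-28.2, 0.0, -2.0]]
0.0836 [[67.0, -10.4, -7.2], [67.0, 10.7, -7.2], [-16.2, -0.2, -7.1], [-16.2, 12.5, -7.1], [-16.2, -11.9, -7.1], [-24.8, 0.0, -7.1]]
0.0886 [[67.5, -10.0, -12.2], [67.5, 10.3, -12.2], [-13.1, -0.2, -12.1], [-13.1, 12.0, -12.1], [-13.1, -11.6, -12.1], [-21.4, -0.0, -12.1]]
```

>>> arm_command --claw '[-1,-1,-1,-1,-1,-1,-1,-1,-1,-1,-1,-1,-1,-1]' --xyz '[[-0.004,-0.157,0],[-0.004,-0.157,0],[-0.004,-0.157,0],[-0.004,-0.157,0],[-0.004,-0.157,0],[-0.004,-0.157,0],[-0.004,-0.157,0],[-0.003,-0.154,0],[0,0,0],[0,0,0],[0,0,0],[0,0,0.05],[0,0,0.06],[0,0,0]]' --rot '[[0,0,0],[0,0,0],[0,0,0],[0,0,0],[0,0,0.12],[0,0,0.12],[0,0,0.12],[0,0,0.12],[0,0,0.092],[0,0,0],[0,0,0],[0,0,0],[0,0,0],[0,0,0]]'

```text
time_s: 9.5
eef_pos: [0.5422, -0.1806, 0.0463]
orientation: [0.202, 0.979, 0.0, -0.002]
force: [0.6, 0.5, -2.2]
width: 0.0216
finger_force: 30.0
```

```bash
python3 - <<'E'
from h import *
print(ctrl.state()["eef_pos"]);plan((.5742,-.1792,.026),np.radians(156.67))
E
```

```text
[ 0.54217569 -0.18058142  0.0462629 ]
shift total [-0.1158  0.0557  0.0806] rows>= 0.6067459822574066
turn total [ 7.21191915e-06 -3.57575207e-03  6.63110713e-04]
```

>>> arm_command --claw '[-1,-1,-1,-1,-1]' --xyz '[[-0.058,0.028,0.02],[-0.058,0.028,0.03],[0,0,0.03],[0,0,0],[0,0,0]]' --rot '[[0,-0.0036,0],[0,0,0],[0,0,0],[0,0,0],[0,0,0]]'

```text
time_s: 10.12
eef_pos: [0.5753, -0.18, 0.0281]
orientation: [0.202, 0.979, -0.0, 0.001]
force: [0.1, 0.2, -3.1]
width: 0.0217
finger_force: 30.0
```

```bash
python3 - <<'E'
from h import *
plan((.5742,-.1792,.0062),np.radians(156.67))
c=imaging.calibration("wrist"); im=imaging.capture("wrist"); cv2.imwrite("pics/w4.png",cv2.resize(im[90:390,170:470,::-1],(600,600))); np.savez("w4.npz",**c)
p=proj(c,[[.5742,-.1792,.022+.01]]);print(p, ctrl.state()["eef_pos"])
E
```

```text
shift total [0.0056 0.0013 0.0875] rows>= 0.35087832614911124
turn total [-1.32181792e-04  2.77055821e-03 -5.72090661e-05]
[[318.18906584 297.67610075]] [ 0.57542351 -0.18012522  0.02828194]
```

View pics/w4.png

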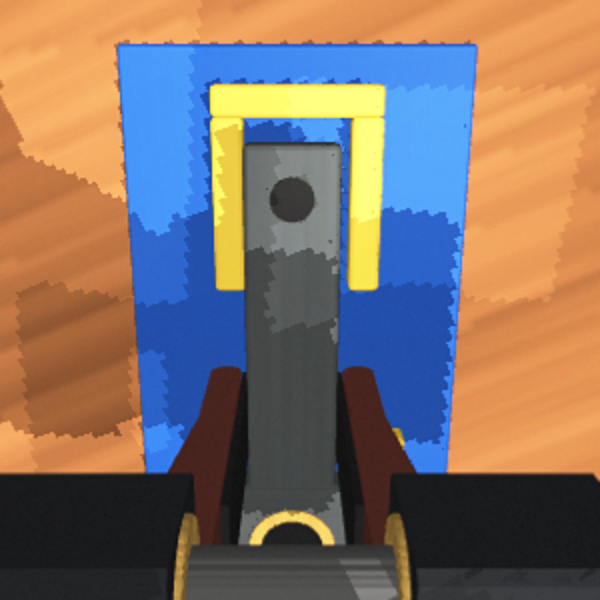

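The crop shows the tail end at row 143 (cols 245–341) between the yellow narrow-end walls (outer cols 210–385, end wall rows 85–117). I'll compare the offsets at their own heights.

```bash
python3 - <<'E'
from h import *
c=dict(np.load("w4.npz")); s=ctrl.state(); R=Ro.from_quat(s["orientation"]).as_matrix(); p=s["eef_pos"]
f=lambda L,z:((ray(c,(np.array(L,float)+.5)/2-.5+[170,90],z)-p)@R*1000).round(1)[:,:2].tolist()
print("tail",f([(245,143),(341,143)],p[2]+.0062),"edges",f([(246,300),(340,300)],p[2]+.0062),f([(246,440),(338,440)],p[2]+.0062))
print("wall outer",f([(210,100),(385,100),(297,84)],.012),f([(216,285),(380,285)],.012))
print("slot_mid wanted in tool",((np.array([.5742,-.1792,.008])-p)@R*1000).round(2))
E
```

```text
tail [[67.4, -11.0], [67.4, 9.7]] edges [[32.1, -11.4], [32.1, 10.2]] [[-3.8, -12.1], [-3.8, 10.4]]
wall outer [[75.7, -20.7], [75.7, 21.6], [79.4, 0.4]] [[29.1, -20.6], [29.1, 22.1]]
slot_mid wanted in tool [ 1.56  0.37 20.28]
```

>>> arm_command --claw '[-1,-1,-1,-1,-1,-1,-1]' --xyz '[[0.006,0.0044,0],[0,0,0.025],[0,0,0.025],[0,0,0.02],[0,0,0.01],[0,0,0.004],[0,0,0]]' --rot '[[0,0.0028,0],[0,0,0],[0,0,0],[0,0,0],[0,0,0],[0,0,0],[0,0,0]]'

```text
time_s: 11.05
eef_pos: [0.575, -0.1786, 0.0072]
orientation: [0.202, 0.979, -0.0, 0.0]
force: [0.2, -0.4, -1.9]
width: 0.0218
finger_force: 30.0
```

>>> arm_command --claw '[-1,-1,-1,-1]' --xyz '[[0,0,0.002],[0,0,0.002],[0,0,0.002],[0,0,0]]' --rot '[[0,0,0],[0,0,0],[0,0,0],[0,0,0]]'

```text
time_s: 11.55
eef_pos: [0.575, -0.1786, 0.0058]
orientation: [0.202, 0.979, -0.0, 0.0]
force: [-1.1, -0.4, -0.3]
width: 0.0216
finger_force: 30.0
```

>>> arm_command --claw '[-1,-1,-0.4,-0.2,0,0,0,0,0,0]' --xyz '[[0,0,0.001],[0,0,0],[0,0,0],[0,0,0],[0,0,0],[0,0,-0.04],[0,0,-0.1],[0,0,-0.2],[-0.12,0,-0.1],[0,0,0]]' --rot '[[0,0,0],[0,0,0],[0,0,0],[0,0,0],[0,0,0],[0,0,0],[0,0,0],[0,0,0],[0,0,0],[0,0,0]]'

```text
time_s: 12.8
eef_pos: [0.6061, -0.1921, 0.1188]
orientation: [0.202, 0.979, -0.001, 0.004]
force: [-1.0, 0.2, -0.6]
width: 0.0439
finger_force: 0.0
```

```bash
python3 - <<'E'
from h import *
c=imaging.calibration("wrist"); im=imaging.capture("wrist"); cv2.imwrite("pics/w5.png",cv2.resize(im[90:330,170:470,::-1],(750,600))); np.savez("w5.npz",**c)
t=imaging.capture("top"); cv2.imwrite("pics/top5.png",t[:,:,::-1]); print(ctrl.state()["eef_pos"])
E
```

```text
[ 0.60139863 -0.18997015  0.11504805]
```

View pics/w5.png

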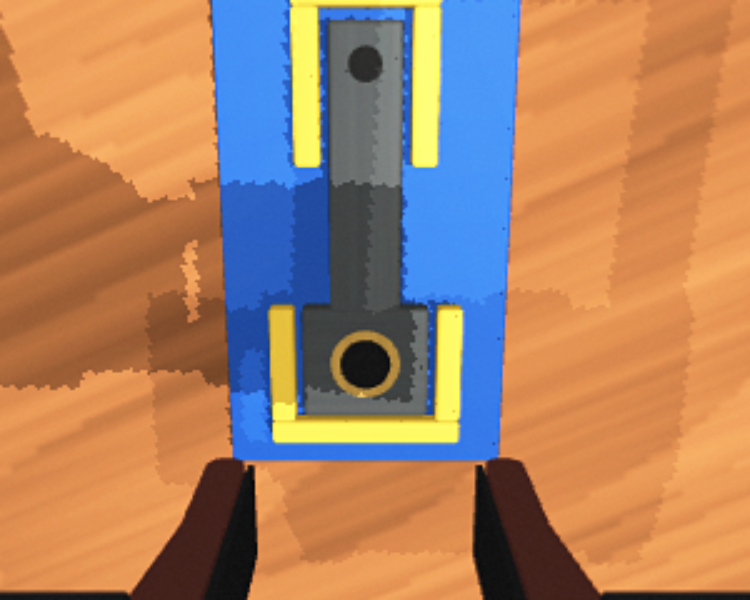

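The bracket lies flat in the slot, with the head in the wide end and blue gaps on all sides. Next I'll look at the green tray and the cover.

```bash
python3 -c "
from h import *
plan((.60,.125,.18),np.radians(171.67))"
```

```text
shift total [ 0.5042  1.1546 -0.2597] rows>= 5.145608682514163
turn total [-2.24972396e-05 -4.19886863e-04 -2.50009482e-01]
```

>>> arm_command --claw '[0.36,0.36,0.36,0.36,0.36,0.36,0.36,0.36,0.36,0.36,0.36,0.36]' --xyz '[[0,0,-0.13],[0,0,-0.13],[0.084,0.193,0],[0.084,0.193,0],[0.084,0.192,0],[0.084,0.192,0],[0.084,0.192,0],[0.084,0.192,0],[0,0,0],[0,0,0],[0,0,0],[0,0,0]]' --rot '[[0,0,0],[0,0,0],[0,0,0],[0,0,0],[0,0,0],[0,0,0],[0,0,0],[0,0,0],[0,0,-0.125],[0,0,-0.125],[0,0,0],[0,0,0]]'

```text
time_s: 14.4
eef_pos: [0.5997, 0.1242, 0.1792]
orientation: [0.074, 0.997, -0.0, -0.001]
force: [-0.8, -0.1, -0.2]
width: 0.0597
finger_force: 0.0
```

```bash
python3 - <<'E'
from h import *
s=ctrl.state(); print(s["eef_pos"],s["time_s"],Ro.from_quat(s["orientation"]).as_euler("xyz",1))
c=imaging.calibration("wrist"); im=imaging.capture("wrist"); cv2.imwrite("pics/w6.png",im[:,:,::-1]); np.savez("w6.npz",**c)
E
```

```text
[0.59965011 0.12417593 0.17923497] 14.4 [-1.79949484e+02 -9.27919211e-02  1.71511408e+02]
```

View pics/w6.png

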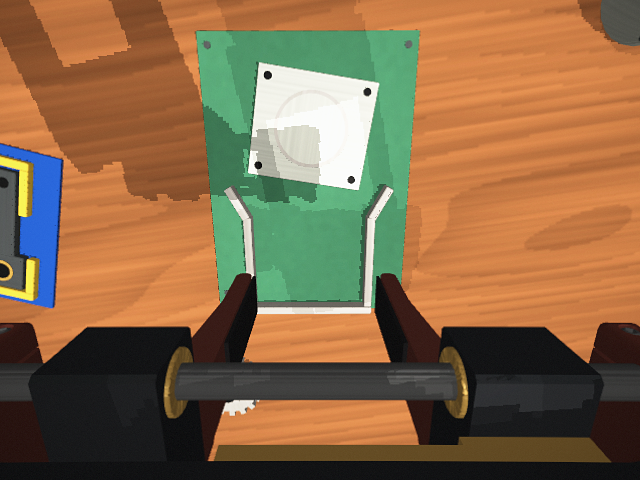

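The view shows the cover's corners at (259,62), (379,84), (359,190) and (249,172). The tray's staging corners are at (196,30) and (420,30). The flared mouth tips are at (230,188) and (390,188), the side wall bends at (248,217) and (371,217), and the end wall is near row 305.

```bash
cat >> h.py <<'E'
def line(W):
    vx,vy,x,y=cv2.fitLine(np.float32(W[:,:2]*1000),cv2.DIST_HUBER,0,.01,.01).ravel(); return np.array([x,y])/1000,np.array([vx,vy])
def yawof(v): return (np.degrees(np.arctan2(v[1],v[0]))+45)%90-45
E
python3 - <<'E'
from h import *
im=cv2.imread("pics/w6.png")[:,:,::-1].copy(); H=hsv(im); c=dict(np.load("w6.npz")); h,s,v=[H[...,i].astype(int) for i in range(3)]
roi=np.zeros(h.shape,bool); roi[50:200,240:390]=1; yy,xx=np.mgrid[:480,:640]
m=roi&(s<70)&(v>90)&~((yy>185)&(xx<255)); q=big(cv2.morphologyEx(m.astype(np.uint8),cv2.MORPH_OPEN,np.ones((5,5))))
cor=np.float32([(259,62),(379,84),(359,190),(249,172)])
for i in range(4):
    a,b=cor[i],cor[(i+1)%4]; l=np.linalg.norm(b-a); u=(b-a)/l; t=(q-a)@u; d=abs((q-a)@np.array([-u[1],u[0]]))
    W=ray(c,q[(d<5)&(t>10)&(t<l-10)],.014); o,vv=line(W); print("side",i,len(W),o.round(4),yawof(vv).round(2))
print("cover rect",rect(ray(c,q,.014)), ray(c,cor,.014).round(4).tolist(), ray(c,cor,.014).mean(0))
g=(h>60)&(h<95)&(s>90)
def e(rows,f): return np.array([(f(np.where(g[r])[0]),r) for r in rows])
Lf=e(range(45,260,5),lambda x:x.min()-.5); Rt=e(range(45,260,5),lambda x:x.max()+.5)
T=np.array([(x,np.where(g[:,x])[0].min()-.5) for x in range(205,412,5)])
o1,v1=line(ray(c,Lf,.004)); o2,v2=line(ray(c,Rt,.004)); o3,v3=line(ray(c,T,.004))
print("yaw",yawof(v1),yawof(v2),yawof(v3))
yaw=np.radians((yawof(v1)+yawof(v2))/2); u=np.array([np.cos(yaw),np.sin(yaw)]); n=np.array([-u[1],u[0]])
print("width",(o1-o2)@n); org=u*(o3@u+.131)+n*((o1+o2)@n/2); print("tray origin",org,"yaw",np.degrees(yaw))
f=lambda px,z:(lambda W:np.c_[W@u,W@n]*1000)(ray(c,px,z)[:,:2]-org).round(1).tolist()
print("cover corners in tray",f(cor,.014), np.mean(f(cor,.014),0))
# bay inner wall top edges along a few rows, wall = bright low-sat
w=(s<60)&(v>120)
for r in (235,255,275): 
    x=np.where(w[r,235:385])[0]+235; a=x[x<300]; b=x[x>300]; print(r,a.min(),a.max(),b.min(),b.max(),f([(a.min()-.5,r),(b.max()+.5,r)],.016))
y=np.where(w[285:325,315])[0]+285; print("end wall rows",y.min(),y.max(),f([(315,y.max()+.5)],.016),f([(315,y.min())],.016))
E
```

```text
side 0 101 [0.4747 0.1452] -17.35
side 1 87 [0.5336 0.1807] -17.44
side 2 91 [0.5636 0.1182] -17.35
side 3 90 [0.4895 0.0868] -17.31
cover rect (array([0.51907227, 0.13142992]), (103.75502014160156, 93.70912170410156), 72.63844299316406) [[0.4595, 0.0965, 0.014], [0.4913, 0.1944, 0.014], [0.579, 0.1673, 0.014], [0.5478, 0.0698, 0.014]] [0.51943144 0.13198782 0.014     ]
yaw -8.452244 -8.371876 -8.451141
width -0.18830304
tray origin [0.56965566 0.12116588] yaw -8.41206
cover corners in tray [[-105.3, -40.5], [-88.2, 60.9], [2.5, 47.0], [-14.1, -54.0]] [-51.275   3.35 ]
235 244 251 367 374 [[45.4, -62.2], [45.5, 63.1]]
255 245 252 366 373 [[65.7, -62.4], [65.8, 63.1]]
275 251 253 365 372 [[86.7, -57.7], [86.8, 63.0]]
end wall rows 307 313 [[129.4, 6.0]] [[122.0, 6.1]]
```

```bash
python3 -c "
from h import *
plan((.4455,.1543,.06),np.radians(162.65))"
```

```text
shift total [0.6288 0.0287 0.4788] rows>= 3.163323880236576
turn total [-0.00074998 -0.00082497  0.14801789]
```

>>> arm_command --claw '[0.36,0.36,0.36,0.36,0.36,0.36,0.36,0.36,0.36]' --xyz '[[0.157,0.007,0.05],[0.157,0.007,0.05],[0.157,0.007,0.09],[0.157,0.007,0.09],[0,0,0.1],[0,0,0.1],[0,0,0],[0,0,0],[0,0,0]]' --rot '[[0,0,0],[0,0,0],[0,0,0],[0,0,0],[0,0,0],[0,0,0],[0,0,0.148],[0,0,0],[0,0,0]]'

```text
time_s: 15.58
eef_pos: [0.447, 0.1539, 0.0605]
orientation: [0.149, 0.989, -0.0, 0.001]
force: [-0.8, 0.3, -0.2]
width: 0.06
finger_force: 0.0
```

```bash
python3 -c "
from h import *
plan((.4455,.1543,.0075),np.radians(162.65))"
```

```text
shift total [ 0.0064 -0.0004  0.2119] rows>= 0.8478371163960177
turn total [7.92307683e-05 1.28399514e-03 4.12903294e-03]
```

Descend behind the plate, then check.

>>> arm_command --claw '[0.36,0.36,0.36,0.36,0.36,0.36]' --xyz '[[0.006,0,0.06],[0,0,0.06],[0,0,0.05],[0,0,0.03],[0,0,0.012],[0,0,0]]' --rot '[[0,0,0.004],[0,0,0],[0,0,0],[0,0,0],[0,0,0],[0,0,0]]'

```text
time_s: 16.32
eef_pos: [0.4453, 0.1545, 0.0072]
orientation: [0.152, 0.988, -0.0, 0.0]
force: [-0.3, 0.9, 0.4]
width: 0.0596
finger_force: 0.0
```

>>> arm_command --claw '[0.36,0.36,0.36,0.36,0.36,0.36,0.36,0.36,0.36,0.36,0.36,0.36,0.36,0.36]' --xyz '[[-0.025,0,0],[-0.025,0,0],[-0.022,0,0],[-0.016,0,0],[-0.021,-0.0045,0],[-0.021,-0.0045,0],[-0.021,-0.0045,0],[-0.021,-0.0045,0],[-0.021,-0.0045,0],[-0.021,-0.0045,0],[-0.021,-0.0045,0],[-0.021,-0.0045,0],[0,0,0],[0,0,0]]' --rot '[[0,0,0],[0,0,0],[0,0,0],[0,0,0],[0,0,-0.0186],[0,0,-0.0186],[0,0,-0.0186],[0,0,-0.0186],[0,0,-0.0186],[0,0,-0.0186],[0,0,-0.0186],[0,0,-0.0186],[0,0,0],[0,0,0]]'

```text
time_s: 18.08
eef_pos: [0.5055, 0.1293, 0.0075]
orientation: [0.074, 0.997, -0.0, 0.001]
force: [-0.3, -0.9, -0.3]
width: 0.0596
finger_force: 0.0
```

```bash
cat >> h.py <<'E'
ORG=np.array([.56966,.12117]); YAW=np.radians(-8.41); U=np.array([np.cos(YAW),np.sin(YAW)]); N=np.array([-U[1],U[0]])
def tray(xy): d=np.asarray(xy)[...,:2]-ORG; return np.stack([d@U,d@N],-1)*1000
E
python3 - <<'E'
from h import *
s=ctrl.state(); print(tray(s["eef_pos"]),s["eef_pos"],s["force"],"tool yaw rel",Ro.from_quat(s["orientation"]).as_euler("xyz",1)[2]-180+8.41)
for n in("top","side"):
    im=imaging.capture(n); cv2.imwrite(f"pics/{n}7.png",im[:,:,::-1])
    x0,y0=((225,200) if n=="top" else (225,195)); cv2.imwrite(f"pics/{n}7c.png",cv2.resize(im[y0:y0+(140 if n=="top" else 70),x0:x0+140,::-1],None,fx=4,fy=4,interpolation=cv2.INTER_CUBIC))
a=cv2.imread("pics/top7c.png");b=cv2.imread("pics/side7c.png"); cv2.imwrite("pics/both7.png",cv2.resize(np.vstack([a,b]),None,fx=.7,fy=.7))
E
```

```text
[-64.69234312  -1.30178763] [0.50547291 0.12934383 0.00746023] [-0.27382921 -0.94531784 -0.31918482] tool yaw rel -0.12316435107601009
```

View pics/both7.png

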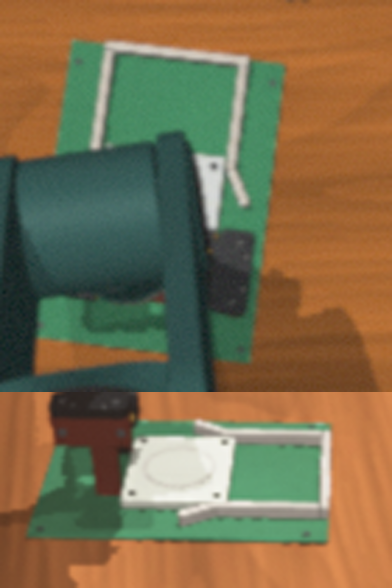

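The plate now lies square to the bay and its front edge is entering the mouth. The fingers are against its back edge (top crop: plate corner at (213,165); side crop: fingers at (110,490)). I'll push on straight.

>>> arm_command --claw '[0.36,0.36,0.36,0.36,0.36,0.36,0.36,0.36,0.36,0.36,0.36,0.36,0.36]' --xyz '[[-0.02,0,0],[-0.02,0,0],[-0.02,0,0],[-0.02,0,0],[-0.02,0,0],[-0.02,0,0],[-0.02,0,0],[-0.02,0,0],[-0.02,0,0],[-0.02,0,0],[-0.02,0,0],[-0.02,0,0],[0,0,0]]' --rot '[[0,0,0],[0,0,0],[0,0,0],[0,0,0],[0,0,0],[0,0,0],[0,0,0],[0,0,0],[0,0,0],[0,0,0],[0,0,0],[0,0,0],[0,0,0]]'

```text
time_s: 19.8
eef_pos: [0.5655, 0.1203, 0.0075]
orientation: [0.074, 0.997, -0.0, 0.001]
force: [-0.4, 1.0, 0.5]
width: 0.0597
finger_force: 0.0
```

```bash
python3 - <<'E'
from h import *
s=ctrl.state(); print(tray(s["eef_pos"]),s["force"],s["torque"],"tool yaw rel",Ro.from_quat(s["orientation"]).as_euler("xyz",1)[2]-180+8.41)
E
```

```text
[-4.00702176 -1.43938648] [-0.38141825  0.98084791  0.52630216] [0.05424512 0.00565121 0.01295269] tool yaw rel -0.1195284084055821
```

>>> arm_command --claw '[0.36,0.36,0.36,0.36,0.36,0.36]' --xyz '[[-0.018,0,0],[-0.018,0,0],[-0.018,0,0],[-0.016,0,0],[-0.01,0,0],[0,0,0]]' --rot '[[0,0,0],[0,0,0],[0,0,0],[0,0,0],[0,0,0],[0,0,0]]'

```text
time_s: 20.55
eef_pos: [0.5847, 0.1174, 0.0074]
orientation: [0.074, 0.997, -0.0, 0.001]
force: [0.3, -0.2, 0.2]
width: 0.0597
finger_force: 0.4
```

>>> arm_command --claw '[0.36,0.36]' --xyz '[[-0.006,0,0],[0,0,0]]' --rot '[[0,0,0],[0,0,0]]'

```text
time_s: 20.8
eef_pos: [0.5851, 0.1173, 0.0073]
orientation: [0.074, 0.997, -0.0, -0.0]
force: [-3.4, 1.5, 2.1]
width: 0.0597
finger_force: 1.6
```

>>> arm_command --claw '[0.36,0.36]' --xyz '[[-0.004,0,0],[0,0,0]]' --rot '[[0,0,0],[0,0,0]]'

```text
time_s: 21.05
eef_pos: [0.5872, 0.117, 0.0074]
orientation: [0.074, 0.997, -0.0, 0.001]
force: [-2.3, 0.8, 0.7]
width: 0.0599
finger_force: 0.9
```

>>> arm_command --claw '[0.36,0.36]' --xyz '[[-0.004,0,0],[0,0,0]]' --rot '[[0,0,0],[0,0,0]]'

```text
time_s: 21.3
eef_pos: [0.5877, 0.1169, 0.0074]
orientation: [0.074, 0.997, -0.0, 0.0]
force: [-3.0, 0.7, 1.5]
width: 0.0596
finger_force: 1.2
```

>>> arm_command --claw '[0.36,0.36]' --xyz '[[-0.004,0,0],[0,0,0]]' --rot '[[0,0,0],[0,0,0]]'

```text
time_s: 21.55
eef_pos: [0.5878, 0.1169, 0.0073]
orientation: [0.074, 0.997, -0.0, -0.0]
force: [-5.8, 1.4, 3.7]
width: 0.0597
finger_force: 2.5
```

```bash
python3 - <<'E'
from h import *
s=ctrl.state(); print(tray(s["eef_pos"]),s["force"],s["torque"])
im=imaging.capture("side"); cv2.imwrite("pics/s8.png",cv2.resize(im[190:260,225:360,::-1],None,fx=5.5,fy=5.5,interpolation=cv2.INTER_CUBIC))
E
```

```text
[18.52597876 -1.61084415] [-5.77038161  1.43944636  3.74380792] [ 0.22170282  0.8009509  -0.0245554 ]
```

View pics/s8.png

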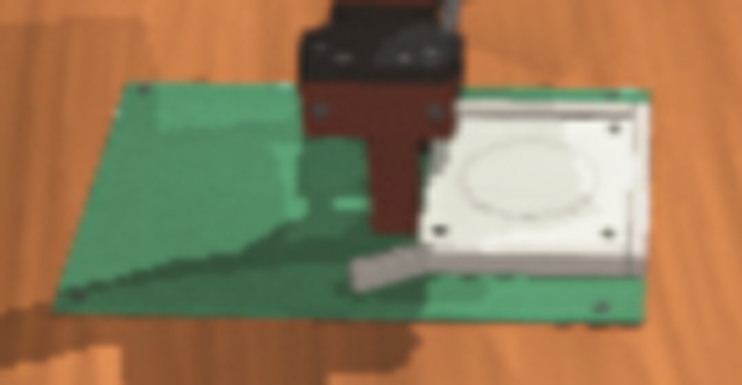

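The plate's front edge meets the end wall (col ~635) with its back edge flush at the wall bend (420,250). The force now rises without motion. I'll press a little firmer, then back off and check from the wrist.

>>> arm_command --claw '[0.36,0.36,0.36,0.36]' --xyz '[[-0.006,0,0],[-0.006,0,0],[-0.004,0,0],[0,0,0]]' --rot '[[0,0,0],[0,0,0],[0,0,0],[0,0,0]]'

```text
time_s: 22.1
eef_pos: [0.5879, 0.1168, 0.0071]
orientation: [0.074, 0.997, -0.0, -0.004]
force: [-12.3, 3.1, 11.3]
width: 0.0597
finger_force: 6.5
```

>>> arm_command --claw '[0.36,0.36,0.36,0.36,0.36,0.36,0.36,0.36,0.36,0.36,0.36]' --xyz '[[0.02,0,0],[0.04,0,0],[0.06,0,0],[0,0,-0.1],[0,0,-0.2],[0,0,-0.2],[-0.12,0,-0.1],[-0.12,0,0],[-0.12,0,0],[-0.12,0,0],[0,0,0]]' --rot '[[0,0,0],[0,0,0],[0,0,0],[0,0,0],[0,0,0],[0,0,0],[0,0,0],[0,0,0],[0,0,0],[0,0,0],[0,0,0]]'

```text
time_s: 23.48
eef_pos: [0.6827, 0.1025, 0.1571]
orientation: [0.075, 0.997, -0.0, 0.001]
force: [-1.1, -0.8, 0.0]
width: 0.0599
finger_force: 0.0
```

```bash
python3 - <<'E'
from h import *
c=imaging.calibration("wrist"); im=imaging.capture("wrist"); cv2.imwrite("pics/w9.png",im[:,:,::-1]); np.savez("w9.npz",**c); s=ctrl.state(); print(s["eef_pos"],s["time_s"])
E
```

```text
[0.6810087  0.10282228 0.15691551] 23.525
```

View pics/w9.png

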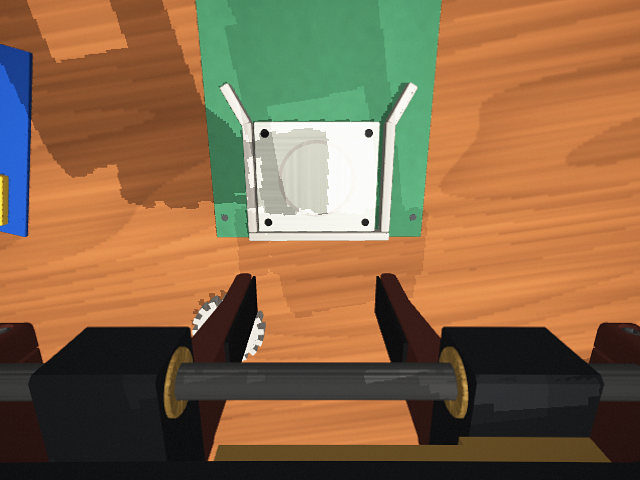

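The plate sits square and fully home: its back edge at row 121 is flush with the side wall ends, and its front is against the end wall (row ~233). The gripper is clear and the gear is untouched.

```bash
python3 -c "
from bench import workorder
print(workorder.close_job())"
```

```text
the job is handed in; nothing more can be done
None
```

The bracket lies flat in the blue tray's slot, wide head in the wide end, and the cover plate is square and fully home in the bay. I did not touch the piston, can or gear, and handed the job in at about 23.5 s.

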